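Draw a sample tile from behind the cups

ROBOT

A 6-joint arm with a two-finger parallel gripper is mounted at the origin on the work surface. World frame = base frame: x ahead of the robot, y to its left, z up, the work surface at z = 0. Lengths are in mm, angles in rad, forces in N, time in s.
With the tool pointing down it reaches from about 250 to 800 mm from the base axis. Payload 3.9 kg.
Tool frame: the origin (TCP) lies on the mounting face of the last link; the fingertips stand 173 mm ahead of it and the grasp point (between the pads) lies 155 mm ahead of it; x points along the fingers, y is the direction in which the jaws open and shut, and the axes are right-handed (so a half turn about x gives the same grasp; the last joint's range is limited). The gripper opens to 85 mm and grips with 20 to 120 N. Pads are 22 mm wide; open, the fingers measure 114 mm over their backs; the gripper's body (76 mm by 85 mm) begins 54 mm behind the grasp point. The pads swing forward as they close: fully open they stand 13 mm farther back than shut.
Start: joints at [1.173, 0.26, -0.138, 1.173, 0, 1.571], TCP at [203.375, 483.998, 404.704] pointing down, gripper open.
Joint ranges: [-2.78, 2.78], [-0.83, 1.72], [-1.28, 1.37], [-1.9, 2.12], [-1.57, 1.48], [-3.14, 3.14]. Speed limits (rad/s): [2.57, 2.57, 3.14, 3.14, 3.14, 3.14].

INTERFACE

Orientations are given as a unit quaternion [x, y, z, w].
In Python, from plant import r gives the robot as it stands. The module is installed in compiled form; this text tells all that it offers.
- The arm moves only by the tool arm_command, never from a script. Its argument "rows" is a list of rows, each a list of 2 entries, a list of its own where there are three numbers: the shift along the world's x, y, z in mm, then the turn about the world's z in rad. In form: [[[x, y, z], spin], ...]. A call has exactly 8 rows; each row shifts and turns the commanded pose from where the row before left it; what a row does not reach is not made up. A row lasts 1/8 s, in which the tool goes at most 62.5 mm and 10.7 degrees, less where a joint would pass 70% of its speed; a pose out of reach is approached as far as the arm can. A call with a gripper value outside its range is refused whole. "grip" is the opening, from 0 (shut) to 1 (fully open), set as the call begins (left out, the last holds). The fingers move at their own pace and stop on an object; the grip force is fixed at half the most. Time passes only in rows, so rows that do not move let the fingers close, or fill a call up. It gives the time, the measured TCP pose, the force and the opening at its end, in the units of the state.
- r.sense(): the state, without advancing time (a new reading comes with each control period).
- r.camera(name): name is "side" or "top"; returns a dict with "frame" (384x512x3 uint8, red, green, blue), "vfov" (degrees; the focal length in pixels is half the picture's height over the tangent of half this angle, whatever the lens; pixels are square), "cx", "cy" (the principal point, pixels), "R" (3x3) and "t" (3): a world point X has camera coordinates R X + t. Camera axes: x right, y down, z forward; pixel columns grow to the right and rows downward; lengths in mm; the calibration is good to about 2 mm. A picture is of the moment at which its call begins. There is no depth.
- r.finish_job(): hands the job in, once; it reports no verdict.
Trained networks look in a picture, given as the dict that the camera call returned (one of the last four; its "shot" number tells which), for a name from the list of things; names that differ only in an ending like _2 or _b are one class to them, and where a whole thing is asked for, a point or a joint stands for the part that bears it (a point fixed in the world has none). Each returns a list of dicts, best first, with "score" (0 to 1); they miss things now and then, are a little off and sometimes report something else, mostly with a low value. They report only what shows in the picture. A call takes as long as a camera call.
- r.find_in(label, picture): "at" ([x, y, z] in mm, in world coordinates, good to about 4 mm: the middle of the surface that is visible of it).
- r.cut_out(label, picture): "pixels" (384x512 bool, what is visible of it).
- r.landmark_of(label, picture): "at" ([x, y, z] in mm, in world coordinates, good to about 4 mm: a listed point, or the origin of a listed thing).
The state is a dict: "clock": time; "joints": joint angles; "joint_vel": joint speeds; "effort": joint torques, N m; "ee_pos": TCP position; "orientation": TCP orientation; "contact_force": force on the tool from outside, world axes, zero at the start; "wrist_torque": the same for the moment, N m; "finger_gap": opening from 0.0 (shut) to 1.0 (fully open).
Only numpy, scipy, OpenCV 4.12 (cv2) and the standard library are available. Lean on these libraries where they do the work, as an engineer would, in place of code of your own. Each camera call takes 0.05 s, during which the arm holds its last target. There are 200 camera calls.

TASK

Three things stand on the wooden rack's front deck, in the way of its tile stack: move all three, upright, onto the dark rubber mat. Then slide the bottom tile, the one poking out of the slot, forward out of the rack so that the others drop down, and lay it flat in the middle of the round metal stand. Last, put the cup, the beaker and the jar back upright, each on the very spot on the deck where it stood at the start, and leave the rest of the bench alone.

Things in the scene. Friction and masses are not known exactly. Their poses are not given: they have to be found in the camera images.
- rack: Fixed wooden rack. Origin on the table under the middle of its tile well's front face; x points from the front to the back. Front deck 15 mm thick, x -125 to 0, y -125 to 125 mm, with flush 70 mm cork rounds at x -78, y -80, 0, 80; the things stand on them, up to 5 mm off centre. Well: inside x 6 to 110, y -32 to 32 mm, rim 60 mm above the table; a 16 mm high slot over the deck lets one tile out.
- tile: Bottom tile, to be fetched: white ceramic, 100 (its x) by 60 by 12 mm, 150 g; origin mid-underside. It lies on the deck along the rack's x, under the stack, and sticks 28 to 34 mm out of the slot (to the rack's -x); pinch its 60 mm width there. It slides to -x with light friction and can be lifted once its origin is beyond x = -52 mm in the rack's frame.
- tile_top: The top one of the three equal tiles in the well (the middle one is hidden and not listed); origin mid-underside. At the start its underside is 39 mm above the table and its middle 58 mm behind the well's front face; it drops by 12 mm when the bottom tile has come out.
- cup: Plain white ceramic cup without a handle, open at the top, 92 mm high, 64 mm across at the rim and narrower below; origin in the middle of its underside, z up; about 250 g.
- beaker: Straight steel beaker, open at the top, 108 mm high, 54 mm across; origin in the middle of its underside, z up; about 200 g.
- jar: Closed white plastic paint jar with a black lid, 84 mm high; body 62 mm across, lid (the top 18 mm) 65 mm across; origin in the middle of its underside, z up; about 300 g.
- mat: Side area: a fixed flat dark rubber mat, 270 mm (its x) by 130 mm (its y), 4 mm thick; origin in the middle of its underside. It lies to one side of the rack, the stand to the other.
- stand: Fixed low round decorating stand (it does not turn): flat dark steel disc 140 mm across, its top 30 mm above the table, with a fine ring drawn on it. Origin on its axis at the table.
- mug: Bystander: blue mug with a handle, 95 mm high, 82 mm across, loose, beside the well; leave it. Origin in the middle of its underside.
- bowl: Bystander: small terracotta bowl, 45 mm high, 90 mm across, loose, beside the well on the other side; leave it. Origin in the middle of its underside.

How it is judged (in metres and radians):
On the way, in this order (a step that is already met when the one before it is completed fails the run):
1. cup, beaker and jar all stand upright and released on the mat, the bottom tile not yet drawn (x of cup in the frame of mat between -0.13 and 0.13 m and y of cup in the frame of mat between -0.06 and 0.06 m and z of cup in the frame of mat between 0 and 0.012 m and angle between each of cup, beaker, jar's own z axis and vertical below 0.12 rad and linear speed of each of cup, beaker, jar below 0.02 m/s and angular speed of each of cup, beaker, jar below 0.2 rad/s and contact force between each of cup, beaker, jar and the fingers below 0.1 N and x of beaker in the frame of mat between -0.13 and 0.13 m and y of beaker in the frame of mat between -0.06 and 0.06 m and z of beaker in the frame of mat between 0 and 0.012 m and x of jar in the frame of mat between -0.13 and 0.13 m and y of jar in the frame of mat between -0.06 and 0.06 m and z of jar in the frame of mat between 0 and 0.012 m and distance of tile from where it was at the start of the episode below 0.02 m), for 0.2 s.
2. the bottom tile is out and lies flat in the middle of the stand, the stack has dropped, the three things are still on the mat (horizontal distance between tile and stand below 0.015 m and z of tile in the frame of stand between 0.026 and 0.034 m and angle between tile's own z axis and vertical below 0.08 rad and linear speed of each of tile, tile_top below 0.02 m/s and angular speed of tile below 0.2 rad/s and contact force between tile and the fingers below 0.1 N and z of tile_top in the frame of rack between 0.023 and 0.031 m and x of tile_top in the frame of rack between 0.046 and 0.07 m and x of cup in the frame of mat between -0.13 and 0.13 m and y of cup in the frame of mat between -0.06 and 0.06 m and z of cup in the frame of mat between 0 and 0.012 m and angle between each of cup, beaker, jar's own z axis and vertical below 0.12 rad and x of beaker in the frame of mat between -0.13 and 0.13 m and y of beaker in the frame of mat between -0.06 and 0.06 m and z of beaker in the frame of mat between 0 and 0.012 m and x of jar in the frame of mat between -0.13 and 0.13 m and y of jar in the frame of mat between -0.06 and 0.06 m and z of jar in the frame of mat between 0 and 0.012 m), for 0.2 s.
At the end, for the whole second after the job is handed in: The drawn tile lies flat on the stand, its middle within 15 mm of the stand's axis; the other two tiles lie in the well, dropped by one tile; cup, beaker and jar stand upright on the deck, each within 15 mm of where it stood at the start; all released and at rest (distance of each of cup, beaker, jar from where it was at the start of the episode below 0.015 m and angle between each of cup, beaker, jar's own z axis and vertical below 0.1 rad and linear speed of each of cup, beaker, jar, tile, tile_top below 0.02 m/s and angular speed of each of cup, beaker, jar, tile below 0.2 rad/s and contact force between each of cup, beaker, jar, tile and the fingers below 0.1 N and horizontal distance between tile and stand below 0.015 m and z of tile in the frame of stand between 0.026 and 0.034 m and angle between tile's own z axis and vertical below 0.08 rad and z of tile_top in the frame of rack between 0.023 and 0.031 m and x of tile_top in the frame of rack between 0.046 and 0.07 m); the robot touches nothing.
It fails at once if the mug or the bowl is moved by more than 30 mm (distance of any of mug, bowl from where it was at the start of the episode above 0.03 m).
It fails at once if the top tile is lifted out of the well (height (world z) of tile_top above 0.06 m).
It fails at once if cup, beaker or jar is tipped over (angle between any of cup, beaker, jar's own z axis and vertical above 0.6 rad).
It also fails if it takes over 144 s, if anything falls off the work surface, if the arm or the gripper's body presses on something with over 40 N, if the wrist force passes 120 N, or if a joint passes its speed limit or range.

## Working session

There is one attempt and no reset: what is moved stays moved. The work goes in short steps, Python scripts to look and compute and a tool call to move; the robot and the scene stay as the last step left them, time stands still between calls to the robot, and variables do not carry over. Pictures are saved under pics/ and viewed, about 12 in all and at most 16, crops included, and the job is handed in when it is done.

Besides the shell and the picture viewer there is one more tool, called after ">>>" as name(argument=value, ...) on one line, values as JSON. arm_command: Moves the arm, as the interface text tells. Its arguments: {"type":"object","properties":{"rows":{"type":"array","items":{"type":"array"}},"grip":{"type":"number"}},"required":["rows"]}

```bash
mkdir -p pics; cat > h.py <<'E'
from plant import r
import numpy as np, cv2
def cam(n,save=None):
    p=r.camera(n)
    if save: cv2.imwrite('pics/'+save,cv2.cvtColor(p['frame'],cv2.COLOR_RGB2BGR))
    return p
def f(p): return 192/np.tan(np.radians(p['vfov'])/2)
def proj(p,X):
    c=np.array(p['R'])@np.array(X,float)+np.array(p['t']); return f(p)*c[:2]/c[2]+[p['cx'],p['cy']]
def back(p,uv,z):
    d=np.array([(uv[0]-p['cx'])/f(p),(uv[1]-p['cy'])/f(p),1]); R=np.array(p['R']);t=np.array(p['t'])
    o=-R.T@t; d=R.T@d; return o+d*(z-o[2])/d[2]
E
python3 - <<'E'
from h import *
s=r.sense(); print(s['clock'],s['ee_pos'],s['orientation'],s['finger_gap'])
P={n:cam(n,n+'0.png') for n in('top','side')}
for n,p in P.items():
    print(n,p['vfov'],(-np.array(p['R']).T@np.array(p['t'])).round())
    for l in 'rack tile tile_top cup beaker jar mat stand mug bowl'.split():
        print(l,[(np.round(d['at']).tolist(),round(d['score'],2)) for d in r.landmark_of(l,p)[:2]],[(np.round(d['at']).tolist(),round(d['score'],2)) for d in r.find_in(l,p)[:1]])
print(r.sense()['clock'])
E
```

```text
0.0 [203.24477478 483.67454871 403.86352435] [ 0.13903578  0.69330901 -0.14038377  0.6930253 ] 1.0003352758712103
top 53.34335793871956 [485.  -1. 881.]
rack [([570.0, -20.0, 2.0], 0.71)] [([537.0, -25.0, 15.0], 0.84)]
tile [([584.0, -23.0, 13.0], 0.68)] [([550.0, -15.0, 29.0], 0.97)]
tile_top [([623.0, -30.0, 39.0], 0.91), ([587.0, -23.0, 14.0], 0.68)] [([622.0, -29.0, 50.0], 0.76)]
cup [([488.0, -6.0, 15.0], 0.7)] [([487.0, -5.0, 51.0], 0.63)]
beaker [([471.0, -84.0, 14.0], 0.79), ([631.0, -146.0, 2.0], 0.33)] [([473.0, -91.0, 36.0], 0.86)]
jar [([510.0, 69.0, 13.0], 0.76)] [([507.0, 66.0, 94.0], 0.94)]
mat [([498.0, 320.0, 1.0], 0.96)] [([496.0, 321.0, 5.0], 0.8)]
stand [([490.0, -324.0, 1.0], 0.93)] [([489.0, -321.0, 30.0], 0.57)]
mug [([680.0, 79.0, 2.0], 0.74), ([473.0, -85.0, 11.0], 0.58)] [([693.0, 84.0, 36.0], 0.95)]
bowl [([630.0, -146.0, 3.0], 0.68)] [([635.0, -149.0, 24.0], 0.63)]
side 56.405347895261585 [ 234. -636.  623.]
rack [([572.0, -19.0, 2.0], 0.7), ([628.0, -150.0, -2.0], 0.3)] [([547.0, -71.0, 16.0], 0.59)]
tile [([584.0, -28.0, 15.0], 0.52)] [([556.0, -33.0, 27.0], 0.52)]
tile_top [([626.0, -35.0, 40.0], 0.66)] [([624.0, -30.0, 52.0], 0.85)]
cup [([487.0, -10.0, 15.0], 0.87)] [([479.0, 0.0, 91.0], 0.62)]
beaker [([477.0, -82.0, 19.0], 0.98)] [([465.0, -99.0, 94.0], 0.98)]
jar [([506.0, 74.0, 12.0], 0.69)] [([498.0, 62.0, 98.0], 0.67)]
mat [([498.0, 319.0, 6.0], 0.75)] [([492.0, 316.0, 10.0], 0.71)]
stand [([490.0, -320.0, -5.0], 0.79)] [([483.0, -326.0, 25.0], 0.76)]
mug [([681.0, 78.0, 5.0], 0.82)] [([671.0, 56.0, 71.0], 0.84)]
bowl [([629.0, -149.0, -1.0], 0.97)] [([467.0, -101.0, 96.0], 0.75)]
2.1
```

```bash
python3 -c "
import cv2,numpy as np
a=[cv2.imread('pics/%s0.png'%n) for n in('top','side')]
cv2.imwrite('pics/tb.png',cv2.resize(a[0],(800,600)));cv2.imwrite('pics/sb.png',cv2.resize(a[1],(800,600)))"
```

```text
(no output)
```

View pics/tb.png

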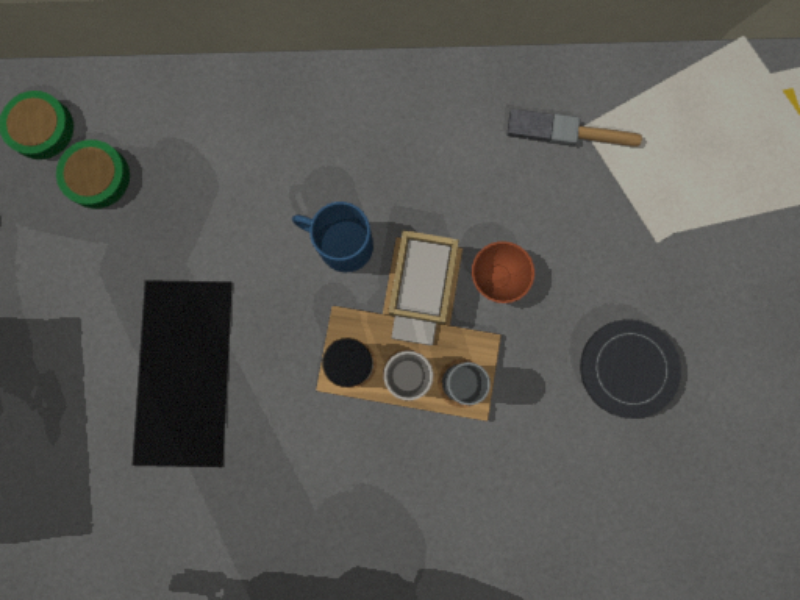

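View pics/sb.png

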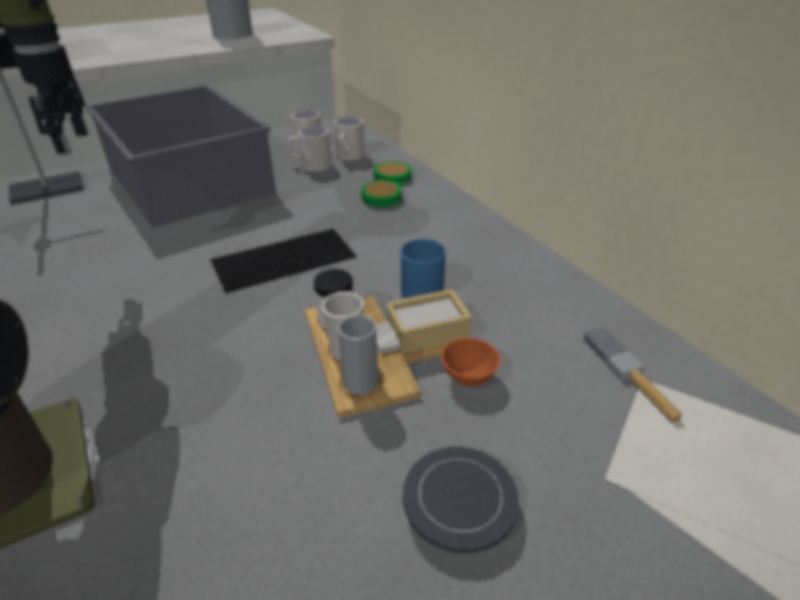

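The top view (800 px scale) has the jar at (347,362), cup (408,375), beaker (467,383), stand (631,368) and mat centre (183,373). The tile pokes out at (414,330), and the rack is yawed about -0.16 rad. The network positions agree with this. Next I'll refine by fitting silhouettes and corners.

```bash
python3 - <<'E'
from h import *
from scipy.optimize import minimize,least_squares
from scipy.spatial.transform import Rotation as Ro
q=r.sense()['orientation']; print('tool x,y',Ro.from_quat(q).as_matrix()[:,:2].round(3).T.tolist())
P={n:cam(n) for n in('top','side')}
k=.64
# rack corners: x,y,z rack (deck), px in 800 scale, top image
C=[((-125,125,15),(317,390)),((-125,-125,15),(488,419)),((0,125,15),(332,307)),((0,-125,15),(499,335))]
def rk(v): c,s=np.cos(v[2]),np.sin(v[2]); return lambda X:[v[0]+c*X[0]-s*X[1],v[1]+s*X[0]+c*X[1],X[2]]
res=least_squares(lambda v:np.concatenate([proj(P['top'],rk(v)(X))-k*np.array(u) for X,u in C]),[570,-20,-.16])
print('rack',res.x.round(3),res.fun.round(1))
T=rk(res.x)
M=[((-135,65,4),(145,281)),((-135,-65,4),(232,282)),((135,-65,4),(223,466)),((135,65,4),(134,465))]
print('mat corners',[back(P['top'],k*np.array(u),4)[:2].round().tolist() for _,u in M])
a=np.linspace(0,2*np.pi,40)
def sil(p,x,y,prof):
    m=np.zeros((384,512),np.uint8)
    pts=np.array([proj(p,(x+R*np.cos(t),y+R*np.sin(t),z)) for z,R in prof for t in a],np.float32)
    cv2.fillConvexPoly(m,(cv2.convexHull(pts)*16).astype(np.int32),1,shift=4); return m>0
for l,prof,x0 in(('cup',[(15,23),(107,32)],(487,-8)),('beaker',[(15,27),(123,27)],(474,-83)),('jar',[(15,31),(81,32.5),(99,32.5)],(508,71)),('stand',[(30,70)],(490,-322))):
    for n in P:
        d=r.cut_out(l,P[n])
        if not d: print(l,n,'none');continue
        m=d[0]['pixels']
        o=minimize(lambda v:1-(sil(P[n],*v,prof)&m).sum()/(sil(P[n],*v,prof)|m).sum(),x0,method='Nelder-Mead',options=dict(initial_simplex=[x0,(x0[0]+6,x0[1]),(x0[0],x0[1]+6)]))
        print(l,n,o.x.round(1),'iou',round(1-o.fun,2),round(d[0]['score'],2))
for y,l in((0,'cup'),(-80,'beaker'),(80,'jar')): print(l,'round',np.round(T((-78,y,15))))
print(r.sense()['clock'])
E
```

```text
tool x,y [[0.0, 0.0, -1.0], [0.387, 0.922, 0.0]]
rack [ 5.67348e+02 -2.13450e+01 -1.87000e-01] [-0.8  0.7  0.1  0.8 -0.5 -0.8  1.1 -0.8]
mat corners [[636.0, 381.0], [631.0, 250.0], [364.0, 260.0], [368.0, 389.0]]
cup top [488.7  -6.2] iou 0.91 0.73
cup side [486.4  -9.2] iou 0.57 0.62
beaker top [474.6 -81.1] iou 0.94 0.69
beaker side [474.9 -86.9] iou 0.95 0.72
jar top [508.2  73. ] iou 0.89 0.79
jar side [506.8  75.2] iou 0.5 0.84
stand top [ 490.3 -321.2] iou 0.98 0.89
stand side [ 488.6 -327.9] iou 0.98 0.93
cup round [491.  -7.  15.]
beaker round [476. -85.  15.]
jar round [506.  72.  15.]
2.6
```

>>> arm_command(rows=[[[30, -41, -10], -0.168], [[30, -41, -10], -0.168], [[30, -41, -10], -0.168], [[30, -41, -10], -0.168], [[30, -41, -10], -0.168], [[30, -41, -10], -0.168], [[30, -41, -10], -0.17], [[30, -41, -10], -0.17]], grip=1)

```text
clock: 3.6
ee_pos: [444.3, 154.6, 324.6]
orientation: [0.543, 0.453, -0.543, 0.453]
contact_force: [0.6, 0.4, -0.3]
finger_gap: 0.995
```

>>> arm_command(rows=[[[32, -41, -10], 0], [[32, -41, -10], 0], [[0, 0, 0], 0], [[0, 0, 0], 0], [[0, 0, 0], 0], [[0, 0, 0], 0], [[0, 0, 0], 0], [[0, 0, 0], 0]])

```text
clock: 4.6
ee_pos: [507.2, 74.4, 304.9]
orientation: [0.542, 0.455, -0.542, 0.455]
contact_force: [-0.0, -0.2, -0.0]
finger_gap: 1.002
```

```bash
python3 - <<'E'
from h import *
from scipy.spatial.transform import Rotation as Ro
s=r.sense(); y=Ro.from_quat(s['orientation']).as_matrix()[:,1]; print(s['clock'],s['ee_pos'].round(1),np.arctan2(y[1],y[0]),s['contact_force'])
p=cam('side'); f_=p['frame'][120:300,170:330]; cv2.imwrite('pics/s1.png',cv2.resize(f_[:,:,::-1],None,fx=4,fy=3.3,interpolation=2))
E
```

```text
4.6 [507.2  74.4 304.9] -0.17423969635583245 [-0.02449083 -0.22335845 -0.02598173]
```

View pics/s1.png

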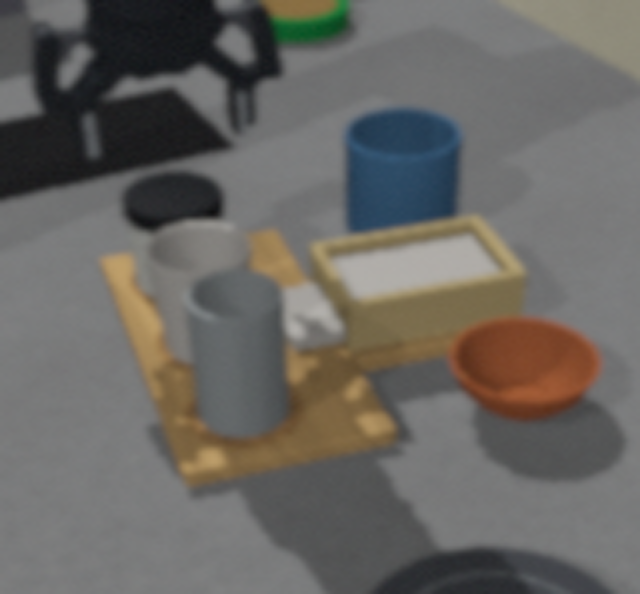

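The side view shows the fingers (crop px 95 and 240) straddling the jar lid (125–220), centred to a few px.

>>> arm_command(rows=[[[0, 0, -20], 0], [[0, 0, -20], 0], [[0, 0, -20], 0], [[0, 0, 0], 0], [[0, 0, 0], 0], [[0, 0, 0], 0], [[0, 0, 0], 0], [[0, 0, 0], 0]])

```text
clock: 5.65
ee_pos: [507.5, 74.0, 245.1]
orientation: [0.542, 0.454, -0.542, 0.455]
contact_force: [0.3, 0.4, -0.4]
finger_gap: 1.002
```

>>> arm_command(rows=[[[0, 0, 0], 0], [[0, 0, 0], 0], [[0, 0, 0], 0], [[0, 0, 0], 0], [[0, 0, 0], 0], [[0, 0, 0], 0], [[0, 0, 0], 0], [[0, 0, 0], 0]], grip=0)

```text
clock: 6.65
ee_pos: [507.2, 74.0, 245.2]
orientation: [0.542, 0.454, -0.542, 0.454]
contact_force: [-0.8, -0.8, 5.3]
finger_gap: 0.738
```

>>> arm_command(rows=[[[0, 0, 10], 0], [[0, 0, 15], 0], [[0, 0, 15], 0], [[0, 0, 0], 0], [[0, 0, 0], 0], [[0, 0, 0], 0], [[0, 0, 0], 0], [[0, 0, 0], 0]])

```text
clock: 7.65
ee_pos: [507.3, 74.0, 284.4]
orientation: [-0.542, -0.455, 0.542, -0.454]
contact_force: [0.4, -0.2, -2.4]
finger_gap: 0.735
```

>>> arm_command(rows=[[[8, 20, 0], 0], [[13, 34, 0], 0], [[13, 34, 0], 0], [[13, 34, 0], 0], [[13, 34, 0], 0], [[13, 34, 0], 0], [[12, 33, 0], 0], [[8, 20, 0], 0]])

```text
clock: 8.65
ee_pos: [600.8, 320.1, 284.2]
orientation: [0.542, 0.455, -0.541, 0.455]
contact_force: [0.0, -1.1, -3.0]
finger_gap: 0.733
```

>>> arm_command(rows=[[[0, 0, 0], 0], [[0, 0, -15], 0], [[0, 0, -15], 0], [[0, 0, -10], 0], [[0, 0, -6], 0], [[0, 0, -3], 0], [[0, 0, 0], 0], [[0, 0, 0], 0]])

```text
clock: 9.65
ee_pos: [600.6, 317.1, 236.3]
orientation: [0.542, 0.454, -0.541, 0.454]
contact_force: [0.8, 0.9, -1.9]
finger_gap: 0.736
```

>>> arm_command(rows=[[[0, 0, -1], 0], [[0, 0, -1], 0], [[0, 0, 0], 0], [[0, 0, 0], 0], [[0, 0, 0], 0], [[0, 0, 0], 0], [[0, 0, 0], 0], [[0, 0, 0], 0]])

```text
clock: 10.65
ee_pos: [600.5, 317.1, 234.3]
orientation: [0.542, 0.454, -0.541, 0.454]
contact_force: [-1.6, 0.6, 6.5]
finger_gap: 0.738
```

>>> arm_command(rows=[[[0, 0, 0], 0], [[0, 0, 0], 0], [[0, 0, 0], 0], [[0, 0, 0], 0], [[0, 0, 10], 0], [[0, 0, 20], 0], [[0, 0, 30], 0], [[0, 0, 30], 0]], grip=1)

```text
clock: 11.65
ee_pos: [600.3, 317.0, 325.3]
orientation: [0.542, 0.454, -0.542, 0.454]
contact_force: [0.9, 0.5, -0.2]
finger_gap: 1.0
```

>>> arm_command(rows=[[[-9, -26, 0], 0], [[-15, -43, 0], 0], [[-16, -46, 0], 0], [[-16, -47, 0], 0], [[-16, -47, 0], 0], [[-16, -46, 0], 0], [[-15, -43, 0], 0], [[-9, -26.5, 0], 0]])

```text
clock: 12.65
ee_pos: [487.5, -9.2, 324.7]
orientation: [0.542, 0.454, -0.542, 0.454]
contact_force: [0.6, 0.2, -0.3]
finger_gap: 1.002
```

>>> arm_command(rows=[[[0, 0, 0], 0], [[0, 0, -20], 0], [[0, 0, -20], 0], [[0, 0, -20], 0], [[0, 0, -13], 0], [[0, 0, 0], 0], [[0, 0, 0], 0], [[0, 0, 0], 0]])

```text
clock: 13.65
ee_pos: [488.9, -7.5, 251.5]
orientation: [0.542, 0.454, -0.541, 0.455]
contact_force: [1.4, -0.9, 0.8]
finger_gap: 0.996
```

```bash
python3 - <<'E'
from h import *
p=cam('side'); f_=p['frame'][120:300,170:330]; cv2.imwrite('pics/s2.png',cv2.resize(f_[:,:,::-1],None,fx=4,fy=3.3,interpolation=2))
E
```

```text
(no output)
```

View pics/s2.png

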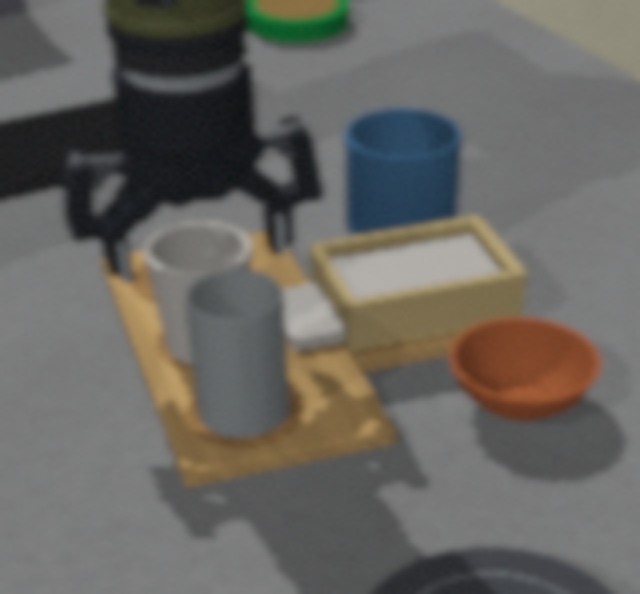

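The fingers (118 and 280) straddle the cup rim (145–250) evenly.

>>> arm_command(rows=[[[0, 0, 0], 0], [[0, 0, 0], 0], [[0, 0, 0], 0], [[0, 0, 0], 0], [[0, 0, 0], 0], [[0, 0, 0], 0], [[0, 0, 0], 0], [[0, 0, 0], 0]], grip=0)

```text
clock: 14.7
ee_pos: [488.4, -7.6, 251.7]
orientation: [0.542, 0.454, -0.542, 0.455]
contact_force: [-1.8, -0.3, 7.4]
finger_gap: 0.713
```

>>> arm_command(rows=[[[0, 0, 10], 0], [[0, 0, 15], 0], [[0, 0, 15], 0], [[0, 0, 0], 0], [[0, 0, 0], 0], [[0, 0, 0], 0], [[0, 0, 0], 0], [[0, 0, 0], 0]])

```text
clock: 15.7
ee_pos: [488.3, -7.5, 290.4]
orientation: [-0.542, -0.455, 0.542, -0.454]
contact_force: [0.1, -0.2, -3.3]
finger_gap: 0.715
```

>>> arm_command(rows=[[[1, 27, 0], 0], [[2, 44, 0], 0], [[2, 46, 0], 0], [[1, 47, 0], 0], [[1, 47, 0], 0], [[2, 46, 0], 0], [[2, 44, 0], 0], [[1, 27, 0], 0]])

```text
clock: 16.7
ee_pos: [500.3, 322.7, 290.5]
orientation: [0.542, 0.455, -0.541, 0.455]
contact_force: [1.4, -0.5, -2.6]
finger_gap: 0.712
```

>>> arm_command(rows=[[[0, 0, 0], 0], [[0, 0, -15], 0], [[0, 0, -15], 0], [[0, 0, -10], 0], [[0, 0, -6], 0], [[0, 0, -3], 0], [[0, 0, 0], 0], [[0, 0, 0], 0]])

```text
clock: 17.7
ee_pos: [500.6, 320.7, 242.2]
orientation: [0.542, 0.454, -0.541, 0.454]
contact_force: [0.4, 0.4, -2.6]
finger_gap: 0.709
```

>>> arm_command(rows=[[[0, 0, -1], 0], [[0, 0, -1], 0], [[0, 0, 0], 0], [[0, 0, 0], 0], [[0, 0, 0], 0], [[0, 0, 0], 0], [[0, 0, 0], 0], [[0, 0, 0], 0]])

```text
clock: 18.7
ee_pos: [500.5, 320.8, 240.8]
orientation: [0.542, 0.455, -0.541, 0.454]
contact_force: [-2.5, -0.3, 5.9]
finger_gap: 0.71
```

>>> arm_command(rows=[[[0, 0, 0], 0], [[0, 0, 0], 0], [[0, 0, 0], 0], [[0, 0, 0], 0], [[0, 0, 15], 0], [[0, 0, 25], 0], [[0, 0, 30], 0], [[0, 0, 30], 0]], grip=1)

```text
clock: 19.7
ee_pos: [500.4, 320.5, 341.7]
orientation: [0.542, 0.454, -0.541, 0.454]
contact_force: [0.4, 0.1, -0.0]
finger_gap: 1.003
```

>>> arm_command(rows=[[[-2, -35, 0], 0], [[-3, -55, 0], 0], [[-4, -56, 0], 0], [[-4, -56, 0], 0], [[-4, -56, 0], 0], [[-4, -56, 0], 0], [[-3, -55, 0], 0], [[-2, -35, 0], 0]])

```text
clock: 20.7
ee_pos: [474.1, -85.7, 341.0]
orientation: [0.543, 0.453, -0.542, 0.454]
contact_force: [-0.1, -0.0, 0.1]
finger_gap: 1.0
```

>>> arm_command(rows=[[[0, 0, 0], 0], [[0, 0, 0], 0], [[0, 0, 0], 0], [[0, 0, 0], 0], [[0, 0, 0], 0], [[0, 0, 0], 0], [[0, 0, 0], 0], [[0, 0, 0], 0]])

```text
clock: 21.7
ee_pos: [474.4, -83.5, 339.7]
orientation: [-0.542, -0.454, 0.542, -0.454]
contact_force: [0.2, 0.2, -0.4]
finger_gap: 0.998
```

>>> arm_command(rows=[[[0, 0, -20], 0], [[0, 0, -25], 0], [[0, 0, -20], 0], [[0, 0, -12], 0], [[0, 0, 0], 0], [[0, 0, 0], 0], [[0, 0, 0], 0], [[0, 0, 0], 0]])

```text
clock: 22.7
ee_pos: [474.6, -83.5, 263.3]
orientation: [0.542, 0.454, -0.542, 0.455]
contact_force: [0.0, 0.5, -0.7]
finger_gap: 1.002
```

>>> arm_command(rows=[[[0, 0, 0], 0], [[0, 0, 0], 0], [[0, 0, 0], 0], [[0, 0, 0], 0], [[0, 0, 0], 0], [[0, 0, 0], 0], [[0, 0, 0], 0], [[0, 0, 0], 0]], grip=0)

```text
clock: 23.7
ee_pos: [474.6, -83.5, 263.3]
orientation: [0.542, 0.454, -0.542, 0.455]
contact_force: [0.1, 0.2, 6.0]
finger_gap: 0.622
```

>>> arm_command(rows=[[[0, 0, 10], 0], [[0, 0, 15], 0], [[0, 0, 15], 0], [[0, 0, 0], 0], [[0, 0, 0], 0], [[0, 0, 0], 0], [[0, 0, 0], 0], [[0, 0, 0], 0]])

```text
clock: 24.7
ee_pos: [474.3, -83.5, 302.4]
orientation: [-0.542, -0.455, 0.542, -0.454]
contact_force: [-0.1, -0.1, -2.2]
finger_gap: 0.622
```

>>> arm_command(rows=[[[-6, 34, 0], 0], [[-10, 55, 0], 0], [[-10, 57, 0], 0], [[-11, 57, 0], 0], [[-11, 57, 0], 0], [[-10, 57, 0], 0], [[-10, 55, 0], 0], [[-6, 34, 0], 0]])

```text
clock: 25.7
ee_pos: [399.8, 325.1, 302.7]
orientation: [0.542, 0.455, -0.541, 0.455]
contact_force: [1.3, -0.4, -2.3]
finger_gap: 0.619
```

>>> arm_command(rows=[[[0, 0, 0], 0], [[0, 0, -15], 0], [[0, 0, -15], 0], [[0, 0, -10], 0], [[0, 0, -6], 0], [[0, 0, -3], 0], [[0, 0, 0], 0], [[0, 0, 0], 0]])

```text
clock: 26.7
ee_pos: [400.6, 322.7, 254.1]
orientation: [0.542, 0.454, -0.541, 0.454]
contact_force: [1.5, 0.2, -2.1]
finger_gap: 0.622
```

>>> arm_command(rows=[[[0, 0, -1], 0], [[0, 0, -1], 0], [[0, 0, 0], 0], [[0, 0, 0], 0], [[0, 0, 0], 0], [[0, 0, 0], 0], [[0, 0, 0], 0], [[0, 0, 0], 0]])

```text
clock: 27.7
ee_pos: [400.6, 322.7, 252.3]
orientation: [0.542, 0.454, -0.541, 0.454]
contact_force: [-0.7, -0.5, 5.3]
finger_gap: 0.623
```

>>> arm_command(rows=[[[0, 0, 0], 0], [[0, 0, 0], 0], [[0, 0, 0], 0], [[0, 0, 0], 0], [[0, 0, 15], 0], [[0, 0, 25], 0], [[0, 0, 30], 0], [[0, 0, 30], 0]], grip=1)

```text
clock: 28.7
ee_pos: [400.4, 322.5, 353.7]
orientation: [0.542, 0.454, -0.541, 0.454]
contact_force: [0.2, -0.2, -0.5]
finger_gap: 0.997
```

```bash
python3 - <<'E'
from h import *
p=cam('top'); cv2.imwrite('pics/t3.png',cv2.resize(p['frame'][130:290,60:340][:,:,::-1],None,fx=2.8,fy=2.8,interpolation=2))
for l in('cup','jar','beaker','tile'): print(l,[(np.round(d['at']).tolist(),round(d['score'],2)) for d in r.landmark_of(l,p)[:2]])
d=r.cut_out('tile',p)
for e in d[:2]:
    m=e['pixels'].astype(np.uint8); rc=cv2.minAreaRect(np.argwhere(m)[:,::-1].astype(np.float32)); b=cv2.boxPoints(rc)
    print(e['score'],m.sum(),[back(p,u,27)[:2].round(1).tolist() for u in b])
E
```

```text
cup [([498.0, 323.0, 3.0], 0.64)]
jar [([604.0, 313.0, 4.0], 0.66)]
beaker [([399.0, 323.0, 2.0], 0.82)]
tile [([581.0, -24.0, 19.0], 0.83), ([502.0, 324.0, 7.0], 0.52)]
0.87 427 [[541.0, 18.3], [575.2, 12.7], [564.1, -53.6], [530.1, -47.7]]
```

View pics/t3.png

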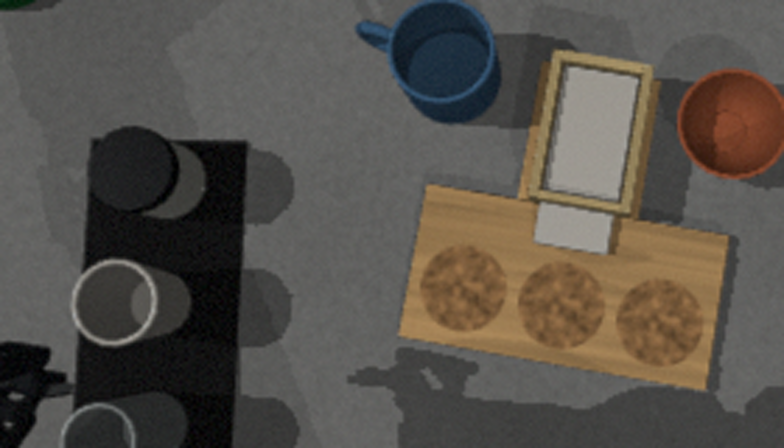

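All three stand on the mat (crop px: jar 133,168; cup 115,303; beaker 98,440). The tile front edge runs from (533,241) to (608,252).

```bash
python3 - <<'E'
from h import *
p=cam('top'); B=lambda u,v,z:back(p,(60+u/2.8,130+v/2.8),z)[:2]
a,b=B(533,241,27),B(608,252,27); print('front',a,b,(a+b)/2,np.linalg.norm(a-b))
c=[B(463,288,15),B(561,305,15),B(659,322,15)]; print('corks',c,'yaw',-np.arctan2(c[0][0]-c[2][0],c[0][1]-c[2][1]))
w=[B(555,52,60),B(652,66,60),B(632,214,60),B(530,199,60)]; print('rim',np.round(w).tolist(),np.mean(w,0))
ys=-.17; x=np.array([np.cos(ys),np.sin(ys)]); print('origin est',c[1]+78*x, 'rim est',np.mean(w,0)-58*x)
print(r.sense()['joints'].round(2))
E
```

```text
front [541.3112862   14.54541547] [531.18575465 -45.02170547] [536.24852043 -15.238145  ] 60.421587907323
corks [array([505.50582835,  71.95313069]), array([490.16111609,  -6.65441631]), array([474.90602264, -84.80286604])] yaw -0.19278230501992588
rim [[687.0, -6.0], [674.0, -82.0], [558.0, -63.0], [572.0, 16.0]] [622.69824109 -33.86545617]
origin est [567.0367279  -19.85063954] rim est [565.53432461 -24.05287993]
[ 0.68  0.27 -0.27  1.03 -0.    2.42]
```

>>> arm_command(rows=[[[19, -42, 0], 0.18], [[19, -42, 0], 0.18], [[19, -42, 0], 0.18], [[19, -42, 0], 0.18], [[19, -42, 0], 0.18], [[19, -42, 0], 0.18], [[19, -42, 0], 0.18], [[19, -42, 0], 0.18]], grip=1)

```text
clock: 30.05
ee_pos: [552.5, -14.9, 350.5]
orientation: [0.106, 0.7, -0.106, 0.698]
contact_force: [0.7, 0.2, -1.1]
finger_gap: 1.002
```

>>> arm_command(rows=[[[-1.4, -4.5, -20], 0.126], [[0, 0, -30], 0], [[0, 0, -30], 0], [[0, 0, -30], 0], [[0, 0, 0], 0], [[0, 0, 0], 0], [[0, 0, 0], 0], [[0, 0, 0], 0]])

```text
clock: 31.05
ee_pos: [551.5, -18.0, 242.8]
orientation: [0.064, 0.703, -0.063, 0.705]
contact_force: [0.4, -0.3, -0.6]
finger_gap: 1.002
```

```bash
python3 - <<'E'
from h import *
from scipy.spatial.transform import Rotation as Ro
s=r.sense(); y=Ro.from_quat(s['orientation']).as_matrix()[:,1]; print(s['clock'],s['ee_pos'].round(1),np.arctan2(y[1],y[0]),s['joints'].round(2))
E
```

```text
31.05 [551.5 -18.  242.8] 1.3909968624421394 [-0.03  0.42 -0.35  0.8  -0.    0.15]
```

>>> arm_command(rows=[[[0, 0, -20], 0], [[0, 0, -18], 0], [[0, 0, 0], 0], [[0, 0, 0], 0], [[0, 0, 0], 0], [[0, 0, 0], 0], [[0, 0, 0], 0], [[0, 0, 0], 0]])

```text
clock: 32.05
ee_pos: [551.0, -18.0, 203.8]
orientation: [0.064, 0.704, -0.064, 0.704]
contact_force: [-0.6, 0.2, -0.5]
finger_gap: 1.002
```

```bash
python3 - <<'E'
from h import *
s=r.sense();print(s['ee_pos'])
e=s['ee_pos']; yv=np.array([np.sin(.18),np.cos(.18)])
p=cam('side'); u0,v0=190,150
im=cv2.resize(p['frame'][v0:v0+120,u0:u0+150][:,:,::-1],None,fx=5,fy=5,interpolation=2)
for sg in(-1,1):
  for z,c in((e[2]-173,(0,0,255)),(e[2]-160,(0,255,0)),(15,(255,0,0))):
    u=(proj(p,[e[0]+sg*44*yv[0],e[1]+sg*44*yv[1],z])-[u0,v0])*5; cv2.circle(im,tuple(int(i) for i in u),4,c,1)
cv2.imwrite('pics/s4.png',im)
E
```

```text
[550.97292531 -18.0041475  203.79076072]
```

View pics/s4.png

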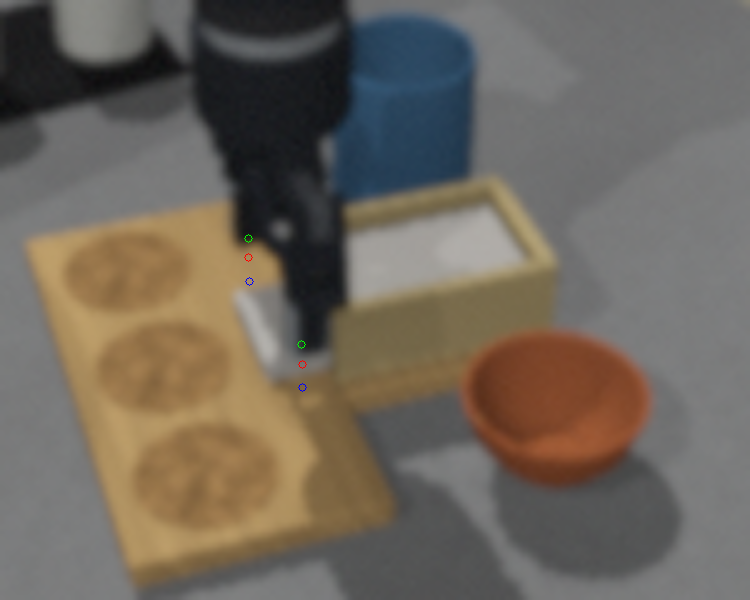

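The near fingertip ends at row ≈350, next to the green mark (344). So the open tips sit about 162 mm ahead of the TCP, and 173 applies when shut. I'll go down 16 mm and close.

>>> arm_command(rows=[[[0, 0, -8], 0], [[0, 0, -6], 0], [[0, 0, -2], 0], [[0, 0, 0], 0], [[0, 0, 0], 0], [[0, 0, 0], 0], [[0, 0, 0], 0], [[0, 0, 0], 0]])

```text
clock: 33.1
ee_pos: [551.0, -18.0, 187.8]
orientation: [0.063, 0.704, -0.063, 0.704]
contact_force: [0.7, 0.5, 0.5]
finger_gap: 0.999
```

>>> arm_command(rows=[[[0, 0, 0], 0], [[0, 0, 0], 0], [[0, 0, 0], 0], [[0, 0, 0], 0], [[0, 0, 0], 0], [[0, 0, 0], 0], [[0, 0, 0], 0], [[0, 0, 0], 0]], grip=0)

```text
clock: 34.1
ee_pos: [551.0, -18.0, 188.2]
orientation: [0.064, 0.704, -0.063, 0.704]
contact_force: [-0.5, 0.5, 6.2]
finger_gap: 0.681
```

>>> arm_command(rows=[[[-5, 0.9, 0], 0], [[-5, 0.9, 0], 0], [[-5, 0.9, 0], 0], [[-5, 0.9, 0], 0], [[-5, 0.9, 0], 0], [[-5, 0.9, 0], 0], [[-5, 0.9, 0], 0], [[-5, 0.9, 0], 0]])

```text
clock: 35.1
ee_pos: [512.4, -10.9, 188.3]
orientation: [0.063, 0.703, -0.064, 0.706]
contact_force: [3.7, -0.9, 1.9]
finger_gap: 0.684
```

>>> arm_command(rows=[[[-6, 1.1, 0], 0], [[-6, 1.1, 0], 0], [[-6, 1.1, 0], 0], [[-6, 1.1, 0], 0], [[-6, 1.1, 0], 0], [[-6, 1.1, 0], 0], [[-6, 1.1, 0], 0], [[-4, 0.7, 0], 0]])

```text
clock: 36.1
ee_pos: [465.2, -2.3, 188.3]
orientation: [0.063, 0.704, -0.063, 0.705]
contact_force: [4.4, -1.1, 5.5]
finger_gap: 0.674
```

```bash
python3 - <<'E'
from h import *
s=r.sense();print(s['ee_pos'],s['finger_gap'],s['contact_force'])
p=cam('side'); u0,v0=190,150
cv2.imwrite('pics/s5.png',cv2.resize(p['frame'][v0:v0+120,u0:u0+150][:,:,::-1],None,fx=5,fy=5,interpolation=2))
E
```

```text
[465.1968714   -2.33244841 188.25067124] 0.6743986867911556 [ 4.40283316 -1.14593764  5.52629612]
```

View pics/s5.png

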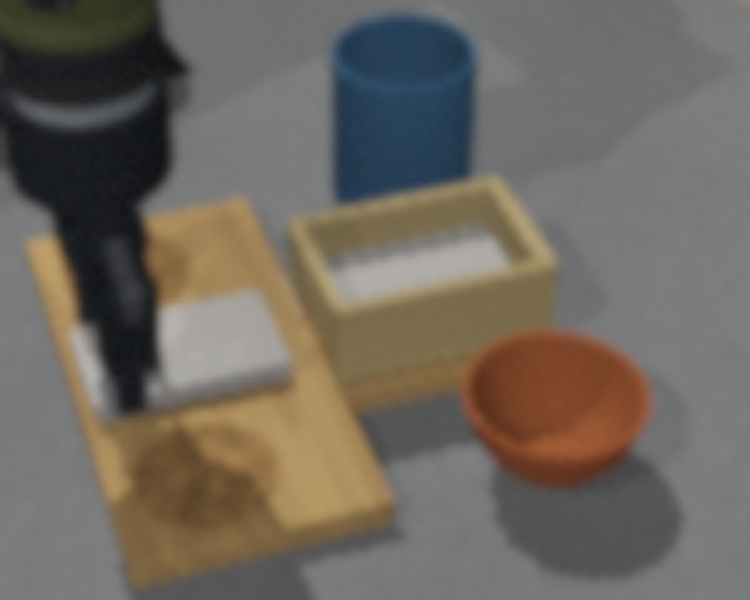

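The tile is out on the deck and the stack has dropped in the well (its top is now clearly below the rim). Next: lift and carry.

>>> arm_command(rows=[[[0, 0, 4], 0], [[0, 0, 8], 0], [[0, 0, 14], 0], [[0, 0, 18], 0], [[0, 0, 16], 0], [[0, 0, 0], 0], [[0, 0, 0], 0], [[0, 0, 0], 0]])

```text
clock: 37.15
ee_pos: [464.4, -2.4, 247.0]
orientation: [0.063, 0.705, -0.064, 0.704]
contact_force: [-0.0, 0.1, -2.1]
finger_gap: 0.683
```

>>> arm_command(rows=[[[-1, -20, 0], 0], [[-1, -42, 0], 0], [[-1, -48, 0], 0], [[-1, -49, 0], 0], [[-1, -49, 0], 0], [[-1, -47, 0], 0], [[-1, -40, 0], 0], [[-2, -20, 0], 0]])

```text
clock: 38.15
ee_pos: [455.7, -319.3, 247.0]
orientation: [0.064, 0.704, -0.064, 0.704]
contact_force: [0.1, -0.9, -1.6]
finger_gap: 0.673
```

```bash
python3 - <<'E'
from h import *
s=r.sense();print(s['ee_pos'],s['finger_gap'],s['contact_force'])
for n in('top','side'):
  p=cam(n)
  for l in('tile','stand'): print(n,l,[(np.round(d['at']).tolist(),round(d['score'],2)) for d in r.landmark_of(l,p)[:2]])
  u,v=(proj(p,[490,-323,60])-[75,60]).astype(int)
  cv2.imwrite(f'pics/{n}6.png',cv2.resize(p['frame'][max(v,0):v+120,u:u+150][:,:,::-1],None,fx=4,fy=4,interpolation=2)); print(u,v)
a,b=[cv2.imread(f'pics/{n}6.png') for n in('top','side')]
h=min(len(a),len(b)); c=np.hstack([a[:h],b[:h]]); cv2.imwrite('pics/b6.png',cv2.resize(c,None,fx=800/c.shape[1],fy=800/c.shape[1]))
E
```

```text
[ 455.70435174 -319.27859075  246.9764747 ] 0.6729651811506849 [ 0.13166411 -0.89869721 -1.59620671]
top tile [([492.0, -322.0, 73.0], 0.72)]
top stand [([487.0, -325.0, 2.0], 0.68), ([400.0, 321.0, 4.0], 0.3)]
334 175
side tile [([492.0, -328.0, 74.0], 0.7), ([571.0, -21.0, -0.0], 0.46)]
side stand [([490.0, -323.0, -6.0], 0.6)]
218 244
```

View pics/b6.png

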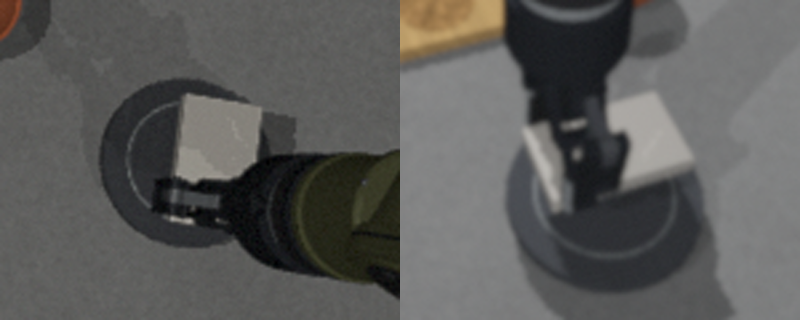

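Both views show the tile held roughly level over the stand, with its middle at about (492,-325) against the axis at about (489.5,-323). Lowering it now.

>>> arm_command(rows=[[[-1, 1, -10], 0], [[0, 0, -12], 0], [[0, 0, -10], 0], [[0, 0, -5], 0], [[0, 0, -3], 0], [[0, 0, -2], 0], [[0, 0, 0], 0], [[0, 0, 0], 0]])

```text
clock: 39.45
ee_pos: [455.1, -316.5, 206.0]
orientation: [0.063, 0.704, -0.064, 0.704]
contact_force: [0.7, 0.0, -1.3]
finger_gap: 0.681
```

>>> arm_command(rows=[[[0, 0, -1], 0], [[0, 0, -1], 0], [[0, 0, 0], 0], [[0, 0, 0], 0], [[0, 0, 0], 0], [[0, 0, 0], 0], [[0, 0, 0], 0], [[0, 0, 0], 0]])

```text
clock: 40.45
ee_pos: [455.0, -316.4, 203.7]
orientation: [0.063, 0.704, -0.063, 0.704]
contact_force: [0.3, 0.3, -1.9]
finger_gap: 0.678
```

>>> arm_command(rows=[[[0, 0, -0.7], 0], [[0, 0, -0.6], 0], [[0, 0, 0], 0], [[0, 0, 0], 0], [[0, 0, 0], 0], [[0, 0, 0], 0], [[0, 0, 0], 0], [[0, 0, 0], 0]])

```text
clock: 41.45
ee_pos: [454.9, -316.4, 203.2]
orientation: [0.063, 0.704, -0.064, 0.704]
contact_force: [-2.8, 1.2, 5.3]
finger_gap: 0.683
```

```bash
python3 - <<'E'
from h import *
s=r.sense();print(s['ee_pos'],s['finger_gap'],s['contact_force'],s['wrist_torque'])
p=cam('side'); u0,v0=240,250
cv2.imwrite('pics/s7.png',cv2.resize(p['frame'][v0:v0+120,u0:u0+120][:,:,::-1],None,fx=5,fy=5,interpolation=2))
E
```

```text
[ 454.93254398 -316.39374398  203.24900964] 0.6830135926580496 [-2.83658559  1.21848496  5.30075295] [ 0.19557368  0.42064038 -0.05624576]
```

View pics/s7.png

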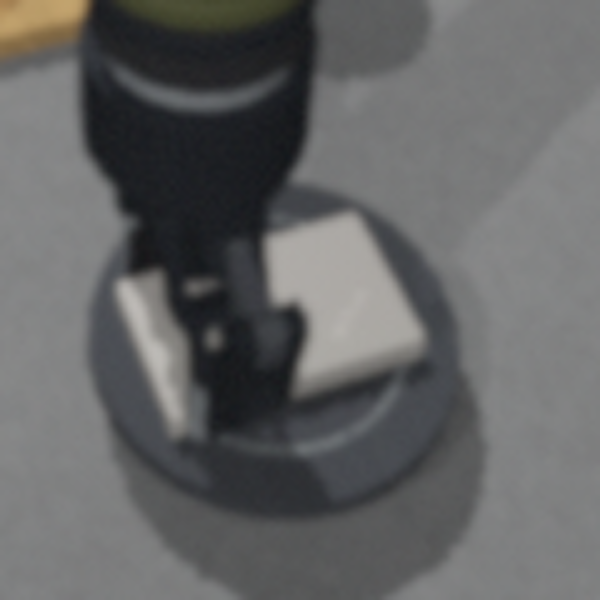

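The tile rests on the disc (contact force reversed). Release, and inspect before going on.

>>> arm_command(rows=[[[0, 0, 0], 0], [[0, 0, 0], 0], [[0, 0, 0], 0], [[0, 0, 0], 0], [[0, 0, 15], 0], [[0, 0, 35], 0], [[0, 0, 45], 0], [[0, 0, 45], 0]], grip=1)

```text
clock: 42.5
ee_pos: [454.8, -316.3, 344.8]
orientation: [0.063, 0.704, -0.064, 0.704]
contact_force: [0.2, 0.5, -1.2]
finger_gap: 1.001
```

>>> arm_command(rows=[[[0, 30, 0], 0], [[-4, 50, 0], -0.11], [[-6, 55, 0], -0.18], [[-6, 55, 0], -0.18], [[-6, 55, 0], -0.18], [[-6, 55, 0], -0.18], [[-6, 55, 0], -0.18], [[-6, 55, 0], -0.18]])

```text
clock: 43.5
ee_pos: [418.7, 71.5, 343.7]
orientation: [0.427, 0.563, -0.426, 0.564]
contact_force: [-0.1, 0.1, -0.4]
finger_gap: 1.004
```

```bash
python3 - <<'E'
from h import *
s=r.sense();print(s['ee_pos'],s['clock'])
for n in('top','side'):
  p=cam(n)
  for l in('tile','stand','tile_top','cup','beaker','jar'): print(n,l,[(np.round(d['at']).tolist(),round(d['score'],2)) for d in r.landmark_of(l,p)[:2]])
  for l,z in(('tile',42),('stand',30)):
    d=r.cut_out(l,p)
    if d and n=='top':
      m=d[0]['pixels'].astype(np.uint8)
      pts=np.argwhere(m)[:,::-1].astype(np.float32); print(l,back(p,cv2.minAreaRect(pts)[0],z).round(1),[back(p,q,z)[:2].round().tolist() for q in cv2.boxPoints(cv2.minAreaRect(pts))])
E
```

```text
[418.67870703  71.45108554 343.72345722] 43.5
top tile [([488.0, -324.0, 29.0], 0.93)]
top stand [([490.0, -324.0, -1.0], 0.93), ([678.0, 78.0, 1.0], 0.53)]
top tile_top [([622.0, -29.0, 26.0], 0.98), ([491.0, -326.0, -0.0], 0.29)]
top cup [([498.0, 323.0, 6.0], 0.93)]
top beaker [([401.0, 323.0, 2.0], 0.86), ([622.0, -32.0, 27.0], 0.48)]
top jar [([604.0, 313.0, 2.0], 0.86), ([619.0, -29.0, 29.0], 0.5)]
tile [ 488.  -319.4   42. ] [[443.0, -279.0], [543.0, -298.0], [533.0, -360.0], [434.0, -341.0]]
stand [ 490.6 -322.1   30. ] [[496.0, -225.0], [589.0, -326.0], [485.0, -419.0], [395.0, -319.0]]
side tile [([488.0, -329.0, 30.0], 0.83), ([498.0, 318.0, 4.0], 0.75)]
side stand [([488.0, -319.0, -6.0], 0.77), ([629.0, -150.0, -1.0], 0.35)]
side tile_top [([625.0, -34.0, 26.0], 0.9), ([627.0, -146.0, -2.0], 0.63)]
side cup [([496.0, 320.0, 3.0], 0.65)]
side beaker [([399.0, 326.0, 8.0], 0.95), ([683.0, 79.0, 3.0], 0.43)]
side jar [([601.0, 316.0, 2.0], 0.77)]
```

The tile is within about 4 mm of the stand's axis, tile_top is at z 26, and the three things are on the mat. Now return the beaker.

>>> arm_command(rows=[[[-2, 30, 0], -0.126], [[-4, 50, 0], -0.125], [[-4, 50, 0], -0.125], [[-4, 50, 0], 0], [[0, 30, 0], 0], [[0, 19, 0], 0], [[0, 0, 0], 0], [[0, 0, 0], 0]])

```text
clock: 45.4
ee_pos: [404.9, 297.9, 342.3]
orientation: [-0.523, -0.475, 0.524, -0.475]
contact_force: [0.2, 0.1, -0.3]
finger_gap: 0.999
```

>>> arm_command(rows=[[[0, 0, 0], 0], [[0, 0, 0], 0], [[0, 0, 0], 0], [[0, 0, 0], 0], [[0, 0, 0], 0], [[0, 0, 0], 0], [[0, 0, 0], 0], [[0, 0, 0], 0]])

```text
clock: 46.4
ee_pos: [405.0, 299.0, 342.5]
orientation: [0.523, 0.475, -0.523, 0.475]
contact_force: [-0.3, 0.1, 0.0]
finger_gap: 0.997
```

>>> arm_command(rows=[[[-1.4, 8, 0], -0.04], [[-1.5, 8, 0], -0.04], [[-1.5, 7.7, 0], 0], [[0, 0, 0], 0], [[0, 0, 0], 0], [[0, 0, 0], 0], [[0, 0, 0], 0], [[0, 0, 0], 0]])

```text
clock: 47.4
ee_pos: [400.6, 322.5, 342.5]
orientation: [0.542, 0.454, -0.542, 0.454]
contact_force: [0.4, -0.2, -0.7]
finger_gap: 0.998
```

>>> arm_command(rows=[[[0, 0, -20], 0], [[0, 0, -25], 0], [[0, 0, -25], 0], [[0, 0, -20], 0], [[0, 0, 0], 0], [[0, 0, 0], 0], [[0, 0, 0], 0], [[0, 0, 0], 0]])

```text
clock: 48.4
ee_pos: [400.9, 322.9, 253.2]
orientation: [0.543, 0.454, -0.541, 0.454]
contact_force: [-0.1, -0.4, 0.8]
finger_gap: 1.002
```

>>> arm_command(rows=[[[0, 0, 0], 0], [[0, 0, 0], 0], [[0, 0, 0], 0], [[0, 0, 0], 0], [[0, 0, 0], 0], [[0, 0, 0], 0], [[0, 0, 0], 0], [[0, 0, 0], 0]], grip=0)

```text
clock: 49.4
ee_pos: [400.8, 322.7, 253.1]
orientation: [0.542, 0.454, -0.542, 0.454]
contact_force: [0.1, -1.0, 4.8]
finger_gap: 0.616
```

>>> arm_command(rows=[[[0, 0, 10], 0], [[0, 0, 20], 0], [[0, 0, 20], 0], [[0, 0, 10], 0], [[0, 0, 0], 0], [[0, 0, 0], 0], [[0, 0, 0], 0], [[0, 0, 0], 0]])

```text
clock: 50.4
ee_pos: [400.4, 322.5, 311.9]
orientation: [-0.542, -0.454, 0.542, -0.454]
contact_force: [-0.2, 0.3, -2.5]
finger_gap: 0.618
```

>>> arm_command(rows=[[[6, -34, 0], 0], [[10, -55, 0], 0], [[10, -57, 0], 0], [[11, -57, 0], 0], [[11, -57, 0], 0], [[10, -57, 0], 0], [[10, -55, 0], 0], [[6, -34, 0], 0]])

```text
clock: 51.4
ee_pos: [474.8, -85.9, 312.4]
orientation: [0.543, 0.453, -0.543, 0.454]
contact_force: [0.7, 0.2, -3.2]
finger_gap: 0.617
```

>>> arm_command(rows=[[[0, 0, 0], 0], [[0, 0, -10], 0], [[0, 0, -15], 0], [[0, 0, -12], 0], [[0, 0, -7], 0], [[0, 0, -2], 0], [[0, 0, 0], 0], [[0, 0, 0], 0]])

```text
clock: 52.4
ee_pos: [474.9, -83.4, 266.9]
orientation: [0.542, 0.454, -0.542, 0.454]
contact_force: [-0.4, 0.4, -2.3]
finger_gap: 0.617
```

>>> arm_command(rows=[[[0, 0, -1], 0], [[0, 0, -1], 0], [[0, 0, -1], 0], [[0, 0, -0.5], 0], [[0, 0, 0], 0], [[0, 0, 0], 0], [[0, 0, 0], 0], [[0, 0, 0], 0]])

```text
clock: 53.4
ee_pos: [474.7, -83.4, 264.1]
orientation: [0.542, 0.454, -0.542, 0.454]
contact_force: [-1.9, -0.6, 8.5]
finger_gap: 0.619
```

>>> arm_command(rows=[[[0, 0, 0], 0], [[0, 0, 0], 0], [[0, 0, 0], 0], [[0, 0, 0], 0], [[0, 0, 15], 0], [[0, 0, 20], 0], [[0, 0, 20], 0], [[0, 0, 20], 0]], grip=1)

```text
clock: 54.4
ee_pos: [474.5, -83.4, 338.5]
orientation: [-0.542, -0.454, 0.542, -0.454]
contact_force: [0.0, 0.2, -0.9]
finger_gap: 0.997
```

>>> arm_command(rows=[[[2, 34, 0], 0], [[3, 55, 0], 0], [[4, 56, 0], 0], [[4, 57, 0], 0], [[4, 57, 0], 0], [[4, 56, 0], 0], [[3, 55, 0], 0], [[2, 34, 0], 0]])

```text
clock: 55.4
ee_pos: [500.4, 323.3, 337.6]
orientation: [0.542, 0.455, -0.541, 0.455]
contact_force: [0.1, -0.3, -0.1]
finger_gap: 0.999
```

>>> arm_command(rows=[[[0, 0, 0], 0], [[0, 0, 0], 0], [[0, 0, 0], 0], [[0, 0, 0], 0], [[0, 0, 0], 0], [[0, 0, 0], 0], [[0, 0, 0], 0], [[0, 0, 0], 0]])

```text
clock: 56.4
ee_pos: [500.6, 320.6, 337.9]
orientation: [-0.542, -0.454, 0.542, -0.454]
contact_force: [-0.0, -0.9, 0.4]
finger_gap: 1.002
```

>>> arm_command(rows=[[[0, 0, -20], 0], [[0, 0, -27], 0], [[0, 0, -27], 0], [[0, 0, -20], 0], [[0, 0, -3], 0], [[0, 0, 0], 0], [[0, 0, 0], 0], [[0, 0, 0], 0]])

```text
clock: 57.4
ee_pos: [501.0, 320.8, 241.9]
orientation: [0.543, 0.454, -0.541, 0.454]
contact_force: [-0.4, 0.3, 0.1]
finger_gap: 1.005
```

>>> arm_command(rows=[[[0, 0, 0], 0], [[0, 0, 0], 0], [[0, 0, 0], 0], [[0, 0, 0], 0], [[0, 0, 0], 0], [[0, 0, 0], 0], [[0, 0, 0], 0], [[0, 0, 0], 0]], grip=0)

```text
clock: 58.4
ee_pos: [500.6, 320.7, 242.1]
orientation: [0.542, 0.454, -0.542, 0.454]
contact_force: [-1.6, -0.3, 5.5]
finger_gap: 0.717
```

>>> arm_command(rows=[[[0, 0, 10], 0], [[0, 0, 20], 0], [[0, 0, 20], 0], [[0, 0, 10], 0], [[0, 0, 0], 0], [[0, 0, 0], 0], [[0, 0, 0], 0], [[0, 0, 0], 0]])

```text
clock: 59.4
ee_pos: [500.4, 320.5, 300.3]
orientation: [-0.542, -0.454, 0.542, -0.454]
contact_force: [-1.1, -0.6, -1.8]
finger_gap: 0.711
```

>>> arm_command(rows=[[[-1, -27, 0], 0], [[-2, -44, 0], 0], [[-2, -46, 0], 0], [[-1, -47, 0], 0], [[-1, -47, 0], 0], [[-2, -46, 0], 0], [[-2, -44, 0], 0], [[-1, -27, 0], 0]])

```text
clock: 60.4
ee_pos: [488.2, -9.3, 300.9]
orientation: [-0.542, -0.454, 0.543, -0.454]
contact_force: [-0.3, -0.3, -2.0]
finger_gap: 0.711
```

>>> arm_command(rows=[[[0, 0, 0], 0], [[0, 0, -10], 0], [[0, 0, -15], 0], [[0, 0, -12], 0], [[0, 0, -7], 0], [[0, 0, -2], 0], [[0, 0, 0], 0], [[0, 0, 0], 0]])

```text
clock: 61.4
ee_pos: [488.9, -7.4, 255.4]
orientation: [0.542, 0.454, -0.542, 0.454]
contact_force: [-1.1, 0.7, -2.6]
finger_gap: 0.715
```

>>> arm_command(rows=[[[0, 0, -1], 0], [[0, 0, -1], 0], [[0, 0, -0.7], 0], [[0, 0, 0], 0], [[0, 0, 0], 0], [[0, 0, 0], 0], [[0, 0, 0], 0], [[0, 0, 0], 0]])

```text
clock: 62.4
ee_pos: [488.6, -7.4, 253.0]
orientation: [0.542, 0.454, -0.542, 0.454]
contact_force: [-2.5, 0.5, 5.1]
finger_gap: 0.71
```

>>> arm_command(rows=[[[0, 0, 0], 0], [[0, 0, 0], 0], [[0, 0, 0], 0], [[0, 0, 0], 0], [[0, 0, 15], 0], [[0, 0, 20], 0], [[0, 0, 25], 0], [[0, 0, 20], 0]], grip=1)

```text
clock: 63.4
ee_pos: [488.7, -7.4, 333.1]
orientation: [0.542, 0.454, -0.542, 0.454]
contact_force: [0.7, 0.8, -0.1]
finger_gap: 0.999
```

>>> arm_command(rows=[[[9, 26, 0], 0], [[15, 43, 0], 0], [[16, 46, 0], 0], [[16, 47, 0], 0], [[16, 47, 0], 0], [[16, 46, 0], 0], [[15, 43, 0], 0], [[9, 26.5, 0], 0]])

```text
clock: 64.4
ee_pos: [601.0, 319.4, 331.7]
orientation: [0.542, 0.455, -0.542, 0.454]
contact_force: [0.9, -1.3, 0.4]
finger_gap: 1.002
```

>>> arm_command(rows=[[[0, 0, 0], 0], [[0, 0, 0], 0], [[0, 0, 0], 0], [[0, 0, 0], 0], [[0, 0, 0], 0], [[0, 0, 0], 0], [[0, 0, 0], 0], [[0, 0, 0], 0]])

```text
clock: 65.4
ee_pos: [600.6, 317.1, 332.3]
orientation: [-0.542, -0.454, 0.542, -0.454]
contact_force: [0.7, -0.0, 0.2]
finger_gap: 1.002
```

>>> arm_command(rows=[[[0, 0, -20], 0], [[0, 0, -27], 0], [[0, 0, -27], 0], [[0, 0, -20], 0], [[0, 0, -3], 0], [[0, 0, 0], 0], [[0, 0, 0], 0], [[0, 0, 0], 0]])

```text
clock: 66.4
ee_pos: [600.9, 317.3, 236.3]
orientation: [0.543, 0.454, -0.541, 0.454]
contact_force: [0.7, 0.0, -0.5]
finger_gap: 0.998
```

>>> arm_command(rows=[[[0, 0, 0], 0], [[0, 0, 0], 0], [[0, 0, 0], 0], [[0, 0, 0], 0], [[0, 0, 0], 0], [[0, 0, 0], 0], [[0, 0, 0], 0], [[0, 0, 0], 0]], grip=0)

```text
clock: 67.4
ee_pos: [600.6, 317.4, 236.2]
orientation: [0.542, 0.454, -0.542, 0.454]
contact_force: [-2.0, 0.6, 5.7]
finger_gap: 0.738
```

>>> arm_command(rows=[[[0, 0, 10], 0], [[0, 0, 20], 0], [[0, 0, 20], 0], [[0, 0, 10], 0], [[0, 0, 0], 0], [[0, 0, 0], 0], [[0, 0, 0], 0], [[0, 0, 0], 0]])

```text
clock: 68.4
ee_pos: [600.4, 317.0, 294.5]
orientation: [-0.542, -0.454, 0.542, -0.454]
contact_force: [0.6, -0.3, -3.1]
finger_gap: 0.732
```

>>> arm_command(rows=[[[-8, -20, 0], 0], [[-13, -34, 0], 0], [[-13, -34, 0], 0], [[-13, -34, 0], 0], [[-13, -34, 0], 0], [[-13, -34, 0], 0], [[-12, -33, 0], 0], [[-8, -20, 0], 0]])

```text
clock: 69.4
ee_pos: [506.8, 72.8, 295.3]
orientation: [-0.542, -0.454, 0.542, -0.454]
contact_force: [-0.2, -0.4, -3.1]
finger_gap: 0.732
```

>>> arm_command(rows=[[[0, 0, 0], 0], [[0, 0, -10], 0], [[0, 0, -15], 0], [[0, 0, -12], 0], [[0, 0, -7], 0], [[0, 0, -2], 0], [[0, 0, 0], 0], [[0, 0, 0], 0]])

```text
clock: 70.4
ee_pos: [507.9, 74.1, 249.7]
orientation: [0.542, 0.454, -0.542, 0.454]
contact_force: [-0.3, -0.6, -4.4]
finger_gap: 0.737
```

Target is 247.2, so 2.6 mm more.

>>> arm_command(rows=[[[0, 0, -1], 0], [[0, 0, -1], 0], [[0, 0, -0.7], 0], [[0, 0, 0], 0], [[0, 0, 0], 0], [[0, 0, 0], 0], [[0, 0, 0], 0], [[0, 0, 0], 0]])

```text
clock: 71.4
ee_pos: [507.6, 74.1, 247.2]
orientation: [0.542, 0.454, -0.542, 0.454]
contact_force: [-1.8, -0.4, 5.3]
finger_gap: 0.73
```

>>> arm_command(rows=[[[0, 0, 0], 0], [[0, 0, 0], 0], [[0, 0, 0], 0], [[0, 0, 0], 0], [[0, 0, 15], 0], [[0, 0, 25], 0], [[0, 0, 40], 0], [[0, 0, 40], 0]], grip=1)

```text
clock: 72.4
ee_pos: [507.4, 74.1, 368.7]
orientation: [0.542, 0.454, -0.542, 0.454]
contact_force: [0.7, -0.6, -0.4]
finger_gap: 1.002
```

>>> arm_command(rows=[[[-10, 30, 0], 0], [[-15, 45, 0], 0], [[-15, 45, 0], 0], [[-15, 45, 0], 0], [[-15, 45, 0], 0], [[-15, 45, 0], 0], [[0, 0, 0], 0], [[0, 0, 0], 0]])

```text
clock: 73.4
ee_pos: [422.5, 328.9, 367.1]
orientation: [0.542, 0.454, -0.542, 0.454]
contact_force: [0.9, 0.0, -0.0]
finger_gap: 1.0
```

```bash
python3 - <<'E'
from h import *
s=r.sense();print(s['ee_pos'],s['clock'])
P={n:cam(n) for n in('top','side')}
for n,p in P.items():
  cv2.imwrite(f'pics/{n}9.png',cv2.resize(p['frame'][:,:,::-1],(800,600),interpolation=2))
  for l in('tile','stand','tile_top','cup','beaker','jar','mug','bowl'): print(n,l,[(np.round(d['at']).tolist(),round(d['score'],2)) for d in r.landmark_of(l,p)[:1]])
a=cv2.imread('pics/top0.png').astype(float); d=np.abs(a-P['top']['frame'][:,:,::-1]).mean(2)
c=np.hstack([cv2.imread('pics/top0.png')[130:290,190:350],P['top']['frame'][130:290,190:350,::-1]])
cv2.imwrite('pics/cmp.png',cv2.resize(c,None,fx=2.5,fy=2.5,interpolation=2))
E
```

```text
[422.49999903 328.88040342 367.12404416] 73.4
top tile [([487.0, -320.0, 28.0], 0.75)]
top stand [([491.0, -323.0, 1.0], 0.78)]
top tile_top [([623.0, -29.0, 27.0], 0.65)]
top cup [([484.0, -5.0, 19.0], 0.7)]
top beaker [([473.0, -83.0, 13.0], 0.66)]
top jar [([510.0, 68.0, 13.0], 0.86)]
top mug [([682.0, 77.0, 2.0], 0.75)]
top bowl [([633.0, -146.0, 2.0], 0.69)]
side tile [([488.0, -330.0, 30.0], 0.89)]
side stand [([489.0, -320.0, -7.0], 0.64)]
side tile_top [([621.0, -35.0, 27.0], 0.85)]
side cup [([483.0, -9.0, 15.0], 0.65)]
side beaker [([472.0, -81.0, 20.0], 0.81)]
side jar [([507.0, 74.0, 12.0], 0.62)]
side mug [([681.0, 77.0, 3.0], 0.93)]
side bowl [([631.0, -148.0, -1.0], 0.63)]
```

View pics/cmp.png

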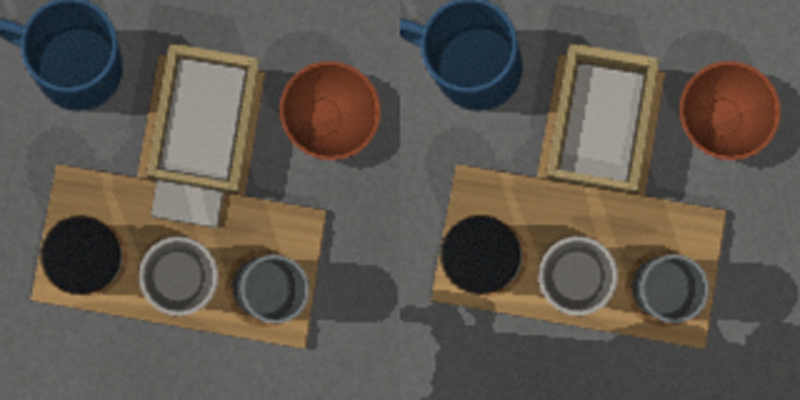

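View pics/side9.png

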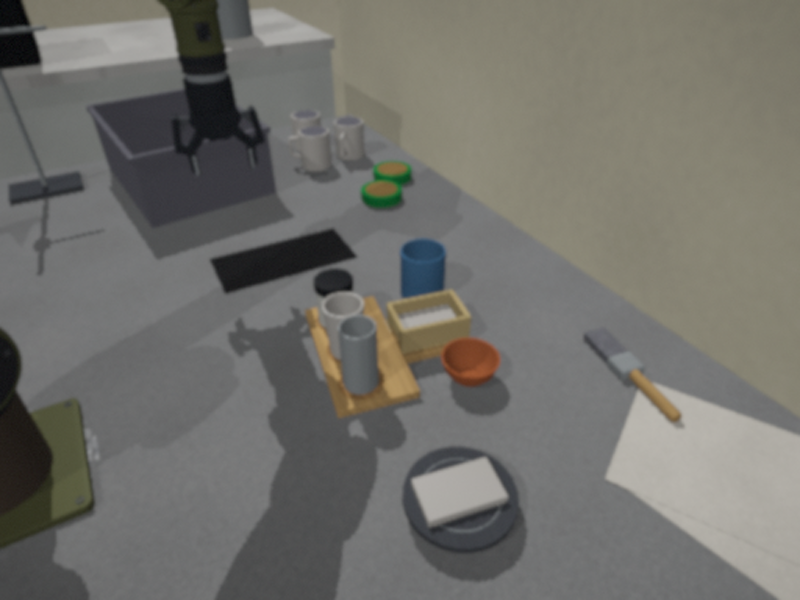

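Before and after match to about a pixel: jar (81,254) both times, cup (178,275) then (577,275)-400, beaker (271,288) both times. The tile lies in the middle of the stand and the arm is clear, so I'm handing the job in.

```bash
python3 -c "
from plant import r
print(r.finish_job(), r.sense()['clock'])"
```

```text
the job is handed in; nothing more can be done
the job is handed in; nothing more can be done
```

The job is done and handed in at about 74 s of the 144 s allowed; no verdict was reported. I moved the jar, cup and beaker to the mat and drew the bottom tile, so the stack dropped. I then laid the tile on the stand and put the three things back on their spots.

**Last checks:**
- **Cup, beaker and jar:** they look upright, and each is within about one pixel (about 2 mm) of its starting place in the before and after top pictures. The trained network put the cup 4 mm off in x, which is within its stated error.
- **Drawn tile:** it lies flat, about 4 mm from the stand's axis by the top view. The side view's network put the tile about 10 mm off in y, but its readings there scatter by several mm. Both figures are under the 15 mm limit.
- **Top tile:** the network puts its underside at 27 mm, in line with a 12 mm drop. It is still in the well.
- **Mug and bowl:** neither has moved visibly.
- **Gripper:** open and clear of everything.

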